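# Make up a spindle-moulder cutter stack on the setting stand

### The job

Make up the cutter stack on the setting stand ready for its nut: on the cutter head that is already on the arbor put the one spacer sleeve from the rack that suits it, then the top collar, hub up, so that the finished stack ends just past the bottom of the thread (3 to 5 mm) and leaves the rest of the thread free for the nut. Lower each ring down the arbor until it sits flat, without letting it drop, let go, and do not put the nut on. Do not bump the dial gauge or shift the cutter heads, and leave the other spacers on their dowels and everything else on the bench where it is.

Things in the scene. Friction and masses are not known exactly. Their poses are not given: they have to be found in the camera images.
- stand: Setting stand fixed to the bench: a green cast plate, 25 mm high, with a steel arbor standing upright from a 64 mm flange. Origin at bench height on the arbor's axis; z up, x towards the gauge column, y towards the side on which the gauge's dial hangs. The plate reaches from x = -65 to +120 mm and y = -60 to +60 mm. One cutter head already sits on the arbor.
- arbor_seat (a point): Centre of the flat flange face on which the tool stack stands, on the arbor's axis, 40 mm above the bench. Axes as the stand's.
- arbor_tip (a point): Centre of the arbor's top end, 123 mm above arbor_seat. The arbor is 30 mm in diameter all the way, with a chamfer at the end (24 mm at the very top, full diameter 5 mm lower). Its top 22 mm carry the thread for the nut, drawn as dark turns; below, from 0 to 101 mm above the seat, it is plain.
- gauge: Delicate dial gauge fixed to the stand's plate, axes as the stand's. Origin at its column's foot, 95 mm along the stand's x, 25 mm above the bench. Column 18 mm thick, top 260 mm above the bench. At 205 mm a thin arm runs to +y and carries a dial, 56 mm across, 20 mm thick, centred at x -12, y +88 mm, 209 mm above the bench; its stem hangs down to 137 mm above the bench.
- rack: Plywood board 190 x 190 mm, 20 mm thick, fixed to the bench. Origin on the bench under its centre, z up. Four wooden dowels, 22 mm in diameter, stand up 38 mm from it at x = +-50, y = +-50 mm of its own axes; three spacer sleeves and the top collar stand over them, one on each, in any order.
- spacer_20: Spacer sleeve, plain steel tube ring, outside 56 mm, bore 32.5 mm, 20 mm high; 0.2 to 0.3 kg. Origin at the centre of its underside, z along its axis (up).
- spacer_35: As spacer_20, but 35 mm high; 0.36 to 0.52 kg.
- spacer_50: As spacer_20, but 50 mm high; 0.52 to 0.75 kg.
- collar: Top collar, plain steel, 20 mm high, bore 32.5 mm: a flange 62 mm across and 6 mm high with a smaller hub, 46 mm across and 14 mm high, above it; 0.2 kg. It goes on with the hub up, as it stands at the start. Origin at the centre of its underside, z up.
- head_35: Cutter head: aluminium drum 98 mm across (106 mm over its four steel knives), bore 34 mm, 35 mm high. Origin at the centre of its underside, z up. One of the three heads sits on the arbor, the other two are parked on the head board.
- head_50: As head_35, but 50 mm high.
- head_65: As head_35, but 65 mm high.
- head_board: Plywood board on battens, 100 x 260 mm, top 40 mm above the bench, behind the work, with two dowels on which the two spare cutter heads stand. Origin on the bench under its centre.
- nut: Slotted steel spindle nut, round, 52 mm across, 16 mm thick, lying flat on the bench between the rack and the stand. It stays there. Origin at the centre of its underside.
- spray_can: Aerosol can, 54 mm across, 190 mm tall, standing between the rack and the stand, farther back. Origin at the centre of its underside.
- hook_spanner: Flat hook spanner about 210 mm long, 10 mm thick, lying along its x on the bench in front of the robot. Origin at the centre of its hook (72 mm across), which points away from the robot, at the bench.
- calliper: Digital calliper 200 mm long, lying along its x at the right. Origin at the bench near its jaws, which are at the end away from the robot.
- brush: Hand brush 200 mm long, lying along its x at the right. Origin at the bench, under the brush.
- try_square: Try square with wooden stock 110 mm and steel blade 150 mm, lying flat at the left. Origin in the middle of the stock, at the bench.
- wax_tin: Squat round tin 80 mm across, 55 mm high, standing at the left. Origin at the centre of its underside.
There are look-alikes about, which are no part of the job. Leave any blue or red look-alike of the spacer_35 alone. What is shaped like the collar but turquoise is not meant.

How it is judged:
By the outcome, as a careful person would: the job done as asked, in the order asked, and still so for the second after the job is handed in, with the robot touching nothing.
It also fails if it takes over 72 s, if anything falls off the work surface, if the arm or the gripper's body presses on something with over 40 N, if the wrist force passes 120 N, or if a joint passes its speed limit or range.

### The arm

A 6-joint arm with a two-finger parallel gripper is mounted at the origin on the work surface. World frame = base frame: x ahead of the robot, y to its left, z up, the work surface at z = 0. Lengths are in m, angles in rad, forces in N, time in s.
With the tool pointing down it reaches from about 0.25 to 0.775 m from the base axis. Payload 4 kg.
Tool frame: the origin (TCP) lies between the finger pads; the fingertips stand 11 mm ahead of it and the grasp point (between the pads) lies 8 mm behind it (robot.tip_extent is the z of the fingertips in the tool frame, in m); z points along the fingers, y is the line along which they close (so a half turn about z gives the same grasp; the last joint's range is limited). The gripper opens to 94 mm and grips with 3 to 60 N. Pads are 16 mm wide; open, the fingers measure 119 mm over their backs; the gripper's body (75 mm by 177 mm) begins 78 mm behind the grasp point.
Start: joints at [-1.263, 0.087, 1.371, -0, 1.684, -0.103], TCP at [0.22, -0.504, 0.217] pointing down, gripper open.
Joint ranges: [-3.1, 3.1], [-0.76, 2.03], [0.27, 2.55], [-1.08, 4.22], [0.17, 2.65], [-2.57, 2.57]. Speed limits (rad/s): [2.79, 2.79, 3.14, 3.14, 3.14, 3.14].

### API

Orientations are given as [roll, pitch, yaw] about the fixed x, y, z axes, in that order (R = Rz(yaw) Ry(pitch) Rx(roll)).
In Python, from bench import robot, imaging gives the robot as it stands.
- The arm moves only by the shell command python3 -m pendant 'ROWS'. ROWS is JSON, a list of rows, each a list of 7 numbers: the shift along the world's x, y, z in cm, then the turn, a rotation vector about the world's x, y, z in degrees, then the opening, from 0 (shut) to 1 (fully open). In form: [[dx, dy, dz, ax, ay, az, jaw], ...]. A call has 1 to 8 rows; each row shifts and turns the commanded pose from where the row before left it; what a row does not reach is not made up. A row lasts 1/10 s, in which the tool goes at most 50 mm and 8.59 degrees, less where a joint would pass 70% of its speed; a pose out of reach is approached as far as the arm can. A call is refused whole if a number of a shift passes 5 or a number of a turn 8.59, either way. A call with a gripper value outside its range is refused whole. The fingers move at their own pace and stop on an object; the grip force is fixed at half the most. Time passes only in rows, so rows that do not move let the fingers close. It gives the time, the measured TCP pose, the force, the opening and the grip force at its end, in the units of the state.
- robot.get_obs(): the state, without advancing time (a new reading comes with each control period).
- imaging.snapshot(name): name is "side" or "top" or "wrist"; returns the picture (400x640x3 uint8, red, green, blue); there is no depth.
- imaging.camera_params(name): a dict with "camera_matrix" (3x3 intrinsics, pixels), "k1" (the pictures are not rectified: a ray, as slopes to the right and down, at radius r is drawn at 1 + k1 r^2 times it, then the intrinsics apply), "R" (3x3) and "t" (3): a world point X has camera coordinates R X + t. Camera axes: x right, y down, z forward; pixel columns grow to the right and rows downward; lengths in m; the calibration is good to about 2 mm. A picture is of the moment at which its call begins: read the wrist's pose just before it. camera_params takes no time and is no camera call; for the wrist camera it gives the pose at the moment of the call.
- robot.close_job(): hands the job in; it is judged then, once.
The state is a dict: "time": time; "joint_positions": joint angles; "qvel": joint speeds; "joint_torque": joint torques, N m; "tool_pos": TCP position; "ee_rot": TCP orientation; "wrist_force": force on the tool from outside, world axes, zero at the start; "wrist_torque": the same for the moment, N m; "width": finger opening in m; "finger_force": force on a finger pad.
Only numpy, scipy, OpenCV 4.12 (cv2) and the standard library are available. Lean on these libraries where they do the work, as an engineer would, in place of code of your own. Each camera call takes 0.05 s, during which the arm holds its last target. There are 200 camera calls.

## Working session

There is one attempt and no reset: what is moved stays moved. The work goes in short steps, Python scripts to look and compute and a shell command to move; the robot and the scene stay as the last step left them, time stands still between calls to the robot, and variables do not carry over. Pictures are saved under pics/ and viewed, at most 12 in all, crops included, and the job is handed in when it is done.

```bash
ls; mkdir -p pics
python3 - <<'E'
from bench import robot, imaging
import cv2,numpy as np
for n in("side","top","wrist"):
    im=imaging.snapshot(n); cv2.imwrite(f"pics/{n}0.png",im[...,::-1])
    p=imaging.camera_params(n); print(n,np.round(p["camera_matrix"],1).tolist(),p["k1"],np.round(p["R"],3).tolist(),np.round(p["t"],3).tolist())
o=robot.get_obs();print(o)
E
```

```text
pics
side [[465.5, 0.0, 325.3], [0.0, 465.5, 196.6], [0.0, 0.0, 1.0]] -0.09413081991525807 [[-0.944, -0.33, 0.011], [-0.217, 0.593, -0.775], [0.249, -0.734, -0.632]] [0.534, 0.23, 1.326]
top [[423.3, 0.0, 319.3], [0.0, 423.3, 205.4], [0.0, 0.0, 1.0]] -0.0450119789404985 [[0.03, -0.999, 0.012], [-0.992, -0.031, -0.118], [0.119, -0.009, -0.993]] [-0.031, 0.589, 1.71]
wrist [[288.8, 0.0, 316.7], [0.0, 288.8, 197.2], [0.0, 0.0, 1.0]] -0.04747063810003131 [[0.4, -0.917, -0.002], [-0.892, -0.389, 0.232], [-0.213, -0.091, -0.973]] [-0.549, -0.025, 0.389]
{'time': 0.15, 'joint_positions': array([-1.26309320e+00,  8.77954374e-02,  1.37188401e+00, -2.76560743e-05,
        1.68358623e+00, -1.03086715e-01]), 'qvel': array([ 0.00110458, -0.00049423, -0.0045048 ,  0.00045566,  0.00077502,
        0.00130229]), 'joint_torque': array([ 1.44589216e-03, -3.40642405e+01, -3.02792466e+01,  7.17602321e-02,
        3.04830365e-02, -1.04815283e-04]), 'tool_pos': array([ 0.21950756, -0.50386893,  0.21557917]), 'ee_rot': array([-3.13992569e+00, -1.44821212e-04,  4.10786632e-01]), 'wrist_force': array([ 0.03127018, -0.15860477, -0.03289779]), 'wrist_torque': array([-0.05975342,  0.03377547,  0.00611085]), 'finger_force': 0.0, 'width': 0.09402777229702107}
```

View pics/side0.png

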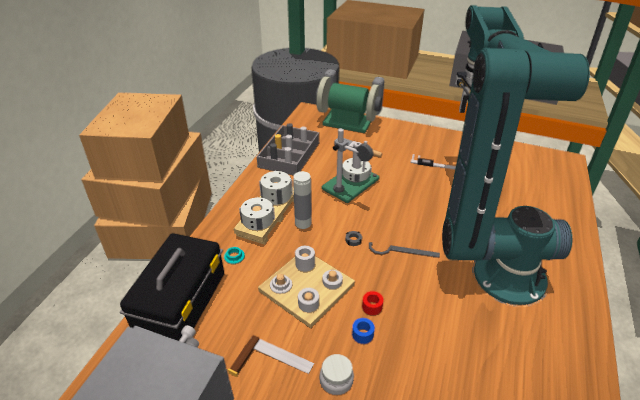

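View pics/top0.png

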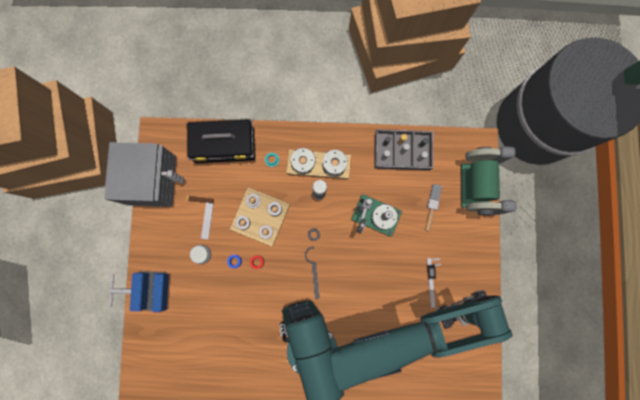

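The side view shows the rack at (307,287) with four rings, the stand at (352,178), and turquoise (234,255), red (373,303) and blue (363,330) look-alikes off the rack. I'll enlarge the rack and stand.

Run:
```python
import cv2,numpy as np
s=cv2.imread("pics/side0.png");t=cv2.imread("pics/top0.png")
f=lambda im,x,y,w,h,k:cv2.resize(im[y:y+h,x:x+w],None,fx=k,fy=k,interpolation=cv2.INTER_CUBIC)
a=np.hstack([f(s,255,235,100,75,4),f(s,315,125,100,75,4)])
b=np.hstack([f(t,225,180,80,60,5),f(t,340,180,80,60,5)])
cv2.imwrite("pics/c1.png",np.vstack([a,b]))
```

```text
(no output)
```

View pics/c1.png

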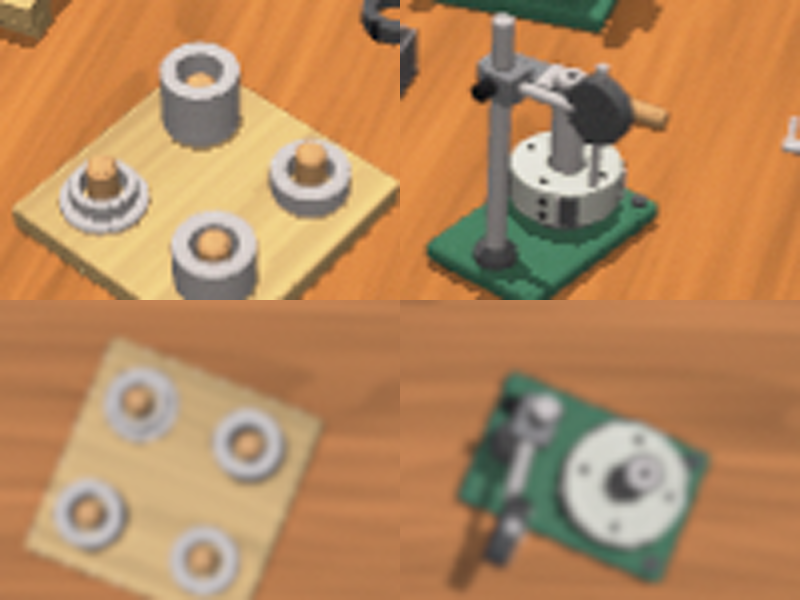

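Rack rings in the side picture:
- collar (281,284), with a stepped hub
- tall ring (305,259), spacer_50
- low ring (332,279), spacer_20
- middle ring (308,299), probably spacer_35

The head on the arbor has yet to be measured. I'll triangulate coarse positions and model-check the head height.

```bash
cat > vis.py <<'E'
import numpy as np, cv2, json
from scipy.optimize import least_squares
from bench import robot, imaging
def params(n):
    p=imaging.camera_params(n); return {k:np.array(p[k],float).tolist() for k in("camera_matrix","k1","R","t")}
def proj(p,X):
    K=np.array(p["camera_matrix"]);c=np.atleast_2d(X)@np.array(p["R"]).T+np.array(p["t"])
    s=c[:,:2]/c[:,2:];s=s*(1+p["k1"]*(s**2).sum(1,keepdims=True))
    return s*[K[0,0],K[1,1]]+K[:2,2]
def tri(obs,x0=(.5,0,.05)):
    r=least_squares(lambda X:np.concatenate([proj(p,X)[0]-uv for p,uv in obs]),x0)
    return r.x,np.sqrt(np.mean(r.fun**2))
def onplane(p,uv,z,x0=(.5,0)):
    return least_squares(lambda q:proj(p,[*q,z])[0]-uv,x0).x
def shot(name,tag):
    p=params(name);im=imaging.snapshot(name)[...,::-1]
    cv2.imwrite(f"pics/{tag}.png",im);json.dump(p,open(f"pics/{tag}.json","w"));return p,im
def load(tag): return json.load(open(f"pics/{tag}.json")),cv2.imread(f"pics/{tag}.png")
E
python3 - <<'E'
from vis import *
S,T=params("side"),params("top")
for n in("side","top"): json.dump(params(n),open(f"pics/{n}0.json","w"))
for n,s,t in [("collar dowel top",(280.5,275),(253,200.4)),("s50 top",(305,251),(274.6,208.6)),("s35 top",(308.5,295.5),(242.6,222.6)),("s20 top",(332.5,278),(265.6,231.6)),("arbortip",(358,143),(389,214.4)),("colfoot",(339,189),None),("coltop",(340.8,129.5),(368.5,201.8))]:
    if t: print(n,*[np.round(v,4) for v in tri([(S,s),(T,t)])])
    else: print(n,onplane(S,s,.025))
E
```

```text
collar dowel top [0.6025 0.2591 0.0527] 0.4961
s50 top [0.5678 0.1673 0.0692] 0.1845
s35 top [0.5084 0.2967 0.0499] 0.1551
s20 top [0.4743 0.2034 0.031 ] 0.0722
arbortip [ 0.5483 -0.2793  0.1623] 0.0998
colfoot [ 0.58160133 -0.18608983]
coltop [ 0.5824 -0.1876  0.2592] 0.2535
```

Run:
```python
from vis import *
S,T=params("side"),params("top")
c=np.array([.548,-.279]);a=np.linspace(0,2*np.pi,73)
im=cv2.imread("pics/side0.png");tm=cv2.imread("pics/top0.png")
rows=[]
for h in(.035,.05,.065):
    o=[]
    for p,i,(x,y,w,hh) in((S,im,(325,130,66,75)),(T,tm,(350,180,66,75))):
        k=6;b=cv2.resize(i[y:y+hh,x:x+w],None,fx=k,fy=k,interpolation=cv2.INTER_CUBIC)
        for z in(.04,.04+h):
            P=np.c_[c+.049*np.c_[np.cos(a),np.sin(a)],np.full(73,z)]
            q=((proj(p,P)-[x,y]+.5)*k).astype(int);cv2.polylines(b,[q],True,(0,0,255),1)
        o.append(cv2.resize(b,None,fx=.66,fy=.66))
    rows.append(np.vstack(o))
cv2.imwrite("pics/h.png",np.hstack(rows))
for n,q in(("p1",(-.0,)),):pass
```

```text
(no output)
```

View pics/h.png

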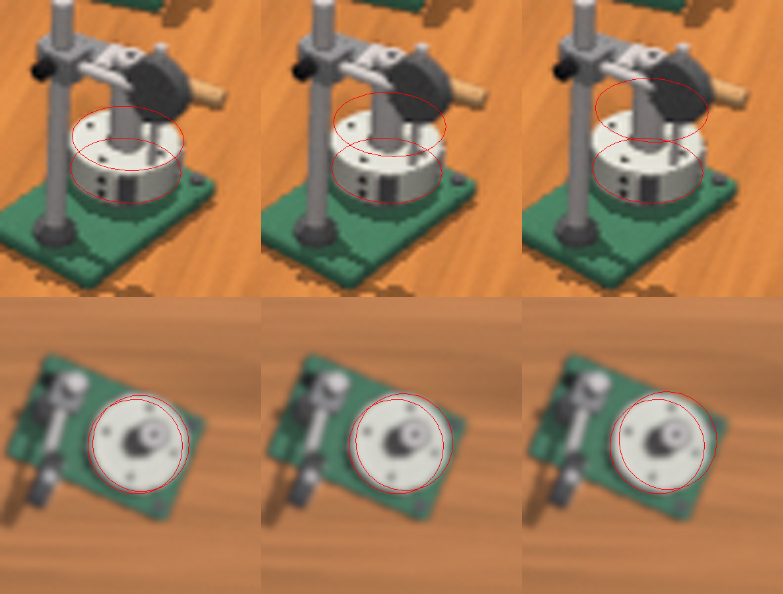

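The head_35 ellipses (left column) fit the drum: its top rim is around crop (127,135), and the 50 and 65 models overshoot. So spacer_50 is the one, 35+50+20 = 105 mm, which ends 4 mm past the thread's bottom. Next I'll look at the arbor with the wrist camera, with the camera side away from the gauge.

```bash
python3 -m pendant '[[1.9,1.3,2.0,0,0,-6.15,1],[1.9,1.3,2.0,0,0,-6.15,1],[1.9,1.3,2.0,0,0,-6.15,1],[1.9,1.3,2.0,0,0,-6.15,1],[1.9,1.3,2.0,0,0,-6.15,1],[1.9,1.3,2.0,0,0,-6.15,1],[1.9,1.3,2.0,0,0,-6.15,1],[1.9,1.3,2.0,0,0,-6.15,1]]'
python3 -m pendant '[[1.9,1.3,0.5,0,0,-6.15,1],[1.9,1.3,0.5,0,0,-6.15,1],[1.9,1.3,0.5,0,0,-6.15,1],[1.9,1.3,0.5,0,0,-6.15,1],[1.9,1.3,0.5,0,0,-6.15,1],[1.9,1.3,0,0,0,-6.15,1],[1.9,1.3,0,0,0,-6.15,1],[1.9,1.3,0,0,0,-6.15,1]]'
python3 -m pendant '[[0,0,0,0,0,0,1],[0,0,0,0,0,0,1]]'
python3 - <<'E'
from vis import *
p,_=shot("wrist","w1");print(robot.get_obs()["joint_positions"],-np.array(p["R"]).T@np.array(p["t"]),proj(p,[.548,-.279,.163]))
print("can",tri([(params("side"),(302,176)),(params("top"),(320,185))]))
E
```

```text
time: 0.95
tool_pos: [0.3723, -0.3995, 0.3769]
ee_rot: [-3.141, 0.001, -0.452]
wrist_force: [0.1, -0.9, -0.1]
width: 0.0941
finger_force: 0.0
time: 1.75
tool_pos: [0.5244, -0.2957, 0.401]
ee_rot: [3.141, 0.001, -1.311]
wrist_force: [0.3, -0.2, 0.2]
width: 0.094
finger_force: 0.0
time: 1.95
tool_pos: [0.5236, -0.2962, 0.4009]
ee_rot: [3.14, 0.001, -1.304]
wrist_force: [-0.5, -0.1, 0.1]
width: 0.0938
finger_force: 0.0
[-6.09639250e-01  2.54280702e-01  8.11517284e-01 -6.38493263e-04
  2.07664772e+00  2.26639934e+00] [ 0.54077139 -0.36078505  0.56827335] [[296.41682845 183.34475202]]
can (array([ 0.64716615, -0.01278577,  0.18486217]), np.float64(0.3577416682206992))
```

View pics/w1.png

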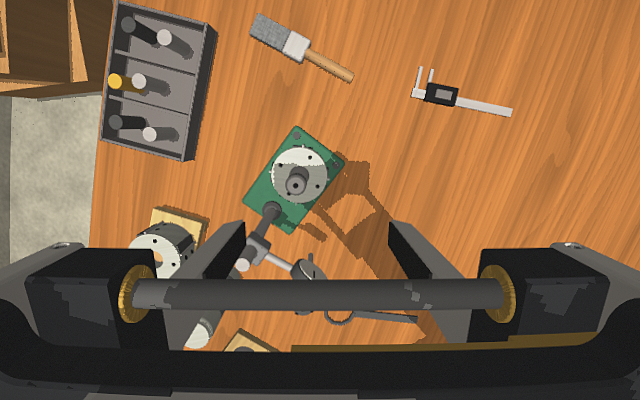

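w1 shows the stand with the arbor top at about (296,185), matching the coarse prediction of (296.4,183.3), and the gauge dial at (308,265). I'll take two closer views and enlarge the arbor top.

```bash
python3 -m pendant '[[0.5,0.5,-2.5,0,0,0,1],[0.5,0.4,-2.5,0,0,0,1],[0.5,0.4,-2.5,0,0,0,1],[0.5,0.4,-0.5,0,0,0,1],[0.4,0,0,0,0,0,1],[0,0,0,0,0,0,1],[0,0,0,0,0,0,1]]' | head -2
python3 -c "from vis import *;shot('wrist','w2')"
python3 -m pendant '[[-1.5,-3,0,0,0,0,1],[-1.5,-3,0,0,0,0,1],[0,0,0,0,0,0,1],[0,0,0,0,0,0,1]]' | head -2
python3 - <<'E'
from vis import *
shot('wrist','w3')
o=[]
for t in("w2","w3"):
    p,im=load(t);c=proj(p,[.548,-.279,.163])[0].round().astype(int);print(t,c)
    x,y=c-25;o.append(cv2.resize(im[y:y+50,x:x+50],(400,400),interpolation=cv2.INTER_CUBIC));print(x,y)
cv2.imwrite("pics/c2.png",np.hstack(o))
E
```

```text
time: 2.7
tool_pos: [0.5479, -0.2799, 0.3236]
time: 3.15
tool_pos: [0.5175, -0.3399, 0.3223]
w2 [316 188]
291 163
w3 [278 229]
253 204
```

View pics/c2.png

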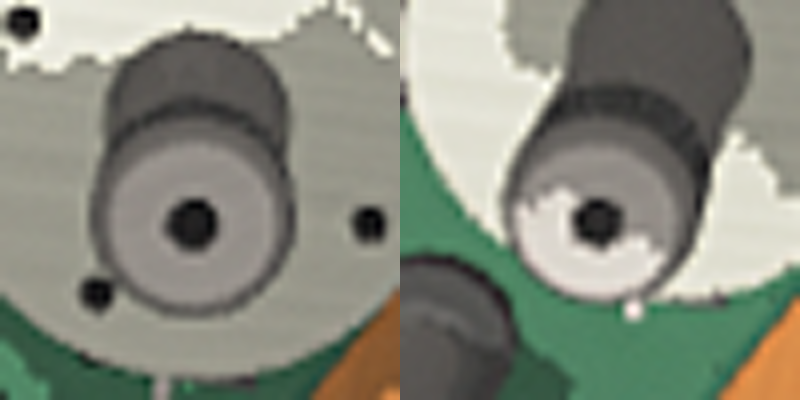

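The crops show the arbor's dark centre hole at w2 (314.7,190.4) and w3 (277.3,231.2). I'll refine by dark centroid and triangulate.

```bash
cat >> vis.py <<'E'
def dark(tag,uv,r,th):
    p,im=load(tag);g=cv2.cvtColor(im,cv2.COLOR_BGR2GRAY).astype(float);u,v=map(int,np.round(uv))
    w=np.clip(th-g[v-r:v+r+1,u-r:u+r+1],0,None);yy,xx=np.mgrid[v-r:v+r+1,u-r:u+r+1]
    return p,np.array([(w*xx).sum(),(w*yy).sum()])/w.sum()
E
python3 - <<'E'
from vis import *
o=[dark("w2",(314.7,190.4),5,110),dark("w3",(277.3,231.2),5,110),dark("w1",(296,185),3,85)]
for q in o: print(q[1],onplane(q[0],q[1],.163))
print(tri(o),tri(o[:2]));print(onplane(params("top"),(389,214.4),.163),onplane(params("side"),(358,143),.163))
E
```

```text
[314.6751886  190.49874267] [ 0.54903701 -0.27604424]
[277.28882834 231.21634877] [ 0.5488027  -0.27610781]
[295.24211597 185.1525941 ] [ 0.54896905 -0.27601191]
(array([ 0.54893766, -0.27584812,  0.16222893]), np.float64(0.04665971282621075)) (array([ 0.54892148, -0.27583433,  0.16218536]), np.float64(0.05380203177137067))
[ 0.5477113  -0.27927354] [ 0.54852726 -0.27819911]
```

```bash
python3 -m pendant '[[0.2,2.1,0.5,0,0,7.88,1],[0.2,2.1,0.5,0,0,7.88,1],[0.2,2.1,0.5,0,0,7.88,1],[0.2,2.1,0.5,0,0,7.88,1],[0.2,2.1,0,0,0,7.88,1],[0.2,2.1,0,0,0,7.88,1],[0.2,2.1,0,0,0,7.88,1],[0.2,2.1,0,0,0,7.88,1]]' | head -3
python3 -m pendant '[[0.2,2.1,0,0,0,7.88,1],[0.2,2.1,0,0,0,7.88,1],[0.2,2.1,0,0,0,7.88,1],[0.2,2.1,0,0,0,7.88,1],[0.2,2.1,0,0,0,7.88,1],[0.2,2.1,0,0,0,7.88,1],[0.2,2.1,0,0,0,7.88,1],[0.2,2.1,0,0,0,7.88,1]]' | head -3
python3 -m pendant '[[0.2,2.1,-1,0,0,7.88,1],[0.2,2.1,-1,0,0,7.88,1],[0.2,2.1,-1,0,0,7.88,1],[0.2,2.1,-1,0,0,7.88,1],[0.2,2.1,-1,0,0,7.88,1],[0.2,2.1,-1,0,0,7.88,1],[0.2,2.1,-1.5,0,0,7.88,1],[0.2,2.1,-1.5,0,0,7.88,1]]' | head -3
python3 -m pendant '[[0,0,0,0,0,0,1],[0,0,0,0,0,0,1]]' | head -3
python3 -c "from vis import *;shot('wrist','w4');print(robot.get_obs()['joint_positions'])"
python3 -m pendant '[[-3,3,0,0,0,0,1],[-3,3,0,0,0,0,1],[0,0,0,0,0,0,1],[0,0,0,0,0,0,1]]' | head -3
python3 - <<'E'
from vis import *
shot('wrist','w5')
o=[]
for t in("w4","w5"):
    p,im=load(t);c=proj(p,[.555,.21,.07])[0].round().astype(int)
    x,y=np.clip(c-[100,75],0,[440,250]);print(t,x,y,[proj(p,X)[0].round(1).tolist() for X in([.568,.167,.07],[.6025,.259,.04])]);o.append(cv2.resize(im[y:y+150,x:x+200],None,fx=4,fy=4,interpolation=cv2.INTER_CUBIC)[::1][:600,:800])
cv2.imwrite("pics/c3.png",cv2.resize(np.vstack(o),(400,600)) if 0 else np.hstack([cv2.resize(i,(400,300)) for i in o]))
E
```

```text
time: 4.0
tool_pos: [0.534, -0.169, 0.3422]
ee_rot: [-3.141, -0.001, -0.199]
time: 4.8
tool_pos: [0.5495, -0.001, 0.3422]
ee_rot: [3.141, -0.001, 0.902]
time: 5.6
tool_pos: [0.5654, 0.1671, 0.2519]
ee_rot: [3.14, -0.0, 2.002]
time: 5.8
tool_pos: [0.5652, 0.1655, 0.2518]
ee_rot: [-3.141, 0.0, 1.994]
[ 1.87697107e-01  1.70500352e-01  1.20716676e+00 -4.69526427e-04
  1.76259068e+00 -2.34466105e-01]
time: 6.25
tool_pos: [0.5059, 0.2245, 0.2533]
ee_rot: [3.138, 0.001, 1.994]
w4 225 73 [[319.7, 184.4], [373.6, 126.5]]
w5 247 135 [[342.0, 243.0], [392.3, 185.9]]
```

View pics/c3.png

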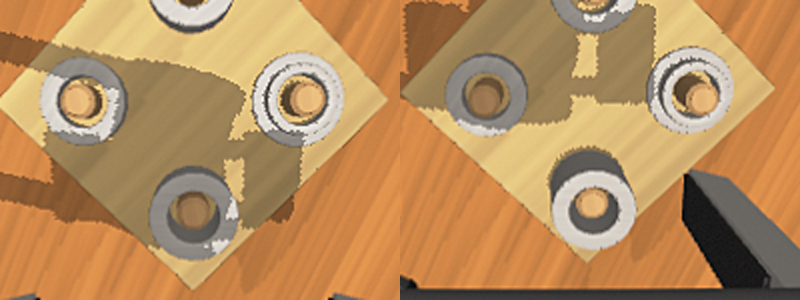

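c3 shows the tall ring (w4 about (321,179), w5 about (344,239)), the stepped collar (w4 about (374,123)), and the lower ring opposite. The pixel choice matches the description: tallest plain steel tube on the rack is spacer_50, grey stepped ring on the rack is the collar. I'll fit their circles in both views.

```bash
cat >> vis.py <<'E'
from scipy.optimize import minimize
A=np.linspace(0,2*np.pi,120,endpoint=False);C=np.c_[np.cos(A),np.sin(A)]
def fitcirc(tags,circs,x0,fixz=None):
    """circs: list of (radius,dz): maximise radial gradient along projected circles"""
    D=[]
    for t in tags:
        p,im=load(t);g=cv2.GaussianBlur(cv2.cvtColor(im,cv2.COLOR_BGR2GRAY).astype(np.float32),(0,0),1.0)
        D.append((p,cv2.Sobel(g,-1,1,0,scale=1/8),cv2.Sobel(g,-1,0,1,scale=1/8)))
    def cost(q):
        z=q[2] if fixz is None else fixz;s=0
        for p,gx,gy in D:
            for r,dz in circs:
                P=proj(p,np.c_[np.array(q[:2])+r*C,np.full(120,z+dz)]);Q=proj(p,np.c_[np.array(q[:2])+(r+.001)*C,np.full(120,z+dz)])
                n=Q-P;n/=np.linalg.norm(n,axis=1,keepdims=True);m=P.astype(np.float32)[None]
                d=cv2.remap(gx,m[...,0],m[...,1],1)[0]*n[:,0]+cv2.remap(gy,m[...,0],m[...,1],1)[0]*n[:,1]
                s-=np.minimum(np.abs(d),15).mean()
        return s
    best=None
    for dx in(-.003,0,.003):
        for dy in(-.003,0,.003):
            for dz in((-.004,0,.004) if fixz is None else(0,)):
                x=np.array([x0[0]+dx,x0[1]+dy,x0[2]+dz][:3 if fixz is None else 2])
                r=minimize(cost,x,method="Nelder-Mead",options=dict(initial_simplex=np.vstack([x,x+np.eye(len(x))*.002]),xatol=1e-5,fatol=1e-4))
                if best is None or r.fun<best.fun: best=r
    return best.x,best.fun
E
python3 - <<'E'
from vis import *
p4,p5=load("w4")[0],load("w5")[0]
x,e=tri([(p4,(321.7,178.5)),(p5,(343.7,239.5))]);print("rough",x,e)
sp=[(.028,0),(.01625,0)]
for t in(["w4","w5"],["w4"],["w5"]):
    print(t,"s50",fitcirc(t,sp,x if len(t)==2 else [*x[:2],.07],None if len(t)==2 else .07))
xc=[.6025,.259,.04]
print("collar",fitcirc(["w4","w5"],[(.023,0),(.01625,0),(.031,-.014)],xc),fitcirc(["w4","w5"],[(.031,0)],[.6025,.259,.026]))
print("s20?",fitcirc(["w4","w5"],sp,[.474,.203,.04],.04))
# arbor tip fit
print("arb",fitcirc(["w2","w3"],[(.012,0),(.015,-.005)],[.549,-.276,.163]))
E
```

```text
rough [0.56611813 0.17557248 0.07858792] 0.32410989349519204
['w4', 'w5'] s50 (array([0.56919735, 0.17018463, 0.06368877]), np.float64(-50.42293878667103))
['w4'] s50 (array([0.5686298 , 0.17117174]), np.float64(-22.53252086821984))
['w5'] s50 (array([0.5667509 , 0.17111807]), np.float64(-27.982918994628683))
collar (array([0.60675969, 0.2651279 , 0.03017663]), np.float64(-56.76792078955142)) (array([0.6072958 , 0.26685843, 0.00617349]), np.float64(-15.077497066693976))
s20? (array([0.47406653, 0.2038165 ]), np.float64(-31.690319729324454))
arb (array([ 0.54897303, -0.27537262,  0.16085468]), np.float64(-51.90237710941542))
```

```bash
python3 -m pendant '[[3.1,-2.7,0,0,0,0,1],[3.1,-2.7,0,0,0,0,1],[0,0,-3,0,0,0,1],[0,0,-3,0,0,0,1],[0,0,-3,0,0,0,1],[0,0,-3,0,0,0,1],[0,0,0,0,0,0,1],[0,0,0,0,0,0,1]]'
python3 - <<'E'
from vis import *
p,im=shot('wrist','w6');print(robot.get_obs()["tool_pos"])
for z in(.07,.066): print(fitcirc(["w6"],[(.028,0),(.01625,0)],[.568,.171,z],z))
for z in(.04,): print("tcp px",proj(p,[.568,.171,.07]))
E
```

```text
time: 7.1
tool_pos: [0.5683, 0.1696, 0.1317]
ee_rot: [-3.141, 0.0, 1.992]
wrist_force: [-0.3, -0.8, 0.6]
width: 0.094
finger_force: 0.0
[0.56902789 0.17001964 0.13321897]
(array([0.56806654, 0.17136591]), np.float64(-19.75406596462927))
(array([0.56883347, 0.17049815]), np.float64(-20.90468151970144))
tcp px [[317.8187769  210.54617373]]
```

```bash
python3 -m pendant '[[0,0.1,-2.5,0,0,0,1],[0,0,-2.5,0,0,0,1],[0,0,-2.5,0,0,0,1],[0,0,-1.4,0,0,0,1],[0,0,0,0,0,0,1],[0,0,0,0,0,0,1]]' 
python3 -m pendant '[[0,0,0,0,0,0,0],[0,0,0,0,0,0,0],[0,0,0,0,0,0,0],[0,0,0,0,0,0,0],[0,0,0,0,0,0,0],[0,0,0,0,0,0,0],[0,0,0,0,0,0,0],[0,0,0,0,0,0,0]]'
```

```text
time: 7.75
tool_pos: [0.5689, 0.1719, 0.0443]
ee_rot: [3.139, 0.001, 1.994]
wrist_force: [-0.2, 0.0, -0.0]
width: 0.0941
finger_force: 0.0
time: 8.55
tool_pos: [0.5682, 0.1719, 0.0428]
ee_rot: [3.14, 0.0, 1.994]
wrist_force: [1.8, 0.9, 0.7]
width: 0.056
finger_force: 30.0
```

```bash
python3 -m pendant '[[0,0,1,0,0,0,0],[0,0,2,0,0,0,0],[0,0,3.5,0,0,0,0],[0,0,4.5,0,0,0,0],[0,0,4.5,0,0,0,0],[0,0,4.5,0,0,0,0],[0,0,4.5,0,0,0,0],[0,0,4.5,0,0,0,0]]' 
python3 -m pendant '[[0,0,1,0,0,0,0],[0,0,0,0,0,0,0],[0,0,0,0,0,0,0]]'
python3 - <<'E'
from vis import *
p,im=shot('wrist','w7');o=robot.get_obs();t=o["tool_pos"];print(t,o["wrist_force"],o["ee_rot"])
z=t[2]+.0272;x,f=fitcirc(["w7"],[(.028,0),(.01625,0)],[t[0],t[1],z],z)
y=o["ee_rot"][2];d=x-t[:2];print(x,f,"tool-frame off x,y",d@[np.cos(y),np.sin(y)],d@[np.sin(y),-np.cos(y)])
print(proj(p,[*t[:2],z]))
E
```

```text
time: 9.35
tool_pos: [0.5662, 0.1714, 0.3325]
ee_rot: [-3.137, -0.001, 1.994]
wrist_force: [1.2, 0.6, -6.1]
width: 0.0566
finger_force: 30.0
time: 9.65
tool_pos: [0.5669, 0.1715, 0.3386]
ee_rot: [-3.135, -0.001, 1.994]
wrist_force: [0.0, 0.4, -6.9]
width: 0.0563
finger_force: 30.0
[0.566668   0.17152568 0.33786123] [ 0.53268695  0.32981326 -6.69416567] [-3.13372441e+00 -1.75892429e-03  1.99412144e+00]
[0.56696909 0.1703017 ] -17.150392278143666 tool-frame off x,y -0.0012396277393727033 -0.0002282983654435663
[[317.09203154 259.02524801]]
```

```bash
python3 -m pendant '[[-0.07,-1.87,0,0,0,-7.88,0],[-0.07,-1.87,0,0,0,-7.88,0],[-0.07,-1.87,0,0,0,-7.88,0],[-0.07,-1.87,0,0,0,-7.88,0],[-0.07,-1.87,0,0,0,-7.88,0],[-0.07,-1.87,0,0,0,-7.88,0],[-0.07,-1.87,0,0,0,-7.88,0],[-0.07,-1.87,0,0,0,-7.88,0]]' | head -3
python3 -m pendant '[[-0.07,-1.87,0,0,0,-7.88,0],[-0.07,-1.87,0,0,0,-7.88,0],[-0.07,-1.87,0,0,0,-7.88,0],[-0.07,-1.87,0,0,0,-7.88,0],[-0.07,-1.87,0,0,0,-7.88,0],[-0.07,-1.87,0,0,0,-7.88,0],[-0.07,-1.87,0,0,0,-7.88,0],[-0.07,-1.87,0,0,0,-7.88,0]]' | head -3
python3 -m pendant '[[-0.07,-1.87,0,0,0,-7.88,0],[-0.07,-1.87,0,0,0,-7.88,0],[-0.07,-1.87,0,0,0,-7.88,0],[-0.07,-1.87,0,0,0,-7.88,0],[-0.07,-1.87,0,0,0,-7.88,0],[-0.07,-1.87,0,0,0,-7.88,0],[-0.07,-1.87,0,0,0,-7.88,0],[-0.07,-1.87,0,0,0,-7.88,0]]' | head -3
python3 -m pendant '[[0,0,0,0,0,0,0],[0,0,0,0,0,0,0],[0,0,0,0,0,0,0]]'
cat > held.py <<'E'
from vis import *
import sys
def held(tag,dz,circs):
    p,im=shot('wrist',tag);o=robot.get_obs();t=o["tool_pos"];z=t[2]+dz
    x,f=fitcirc([tag],circs,[t[0],t[1],z],z);y=o["ee_rot"][2];d=x-t[:2]
    print("tcp",t.round(4),"rot",o["ee_rot"].round(4),"j6",o["joint_positions"][5],"ring",x.round(4),round(f,1),"off",d.round(4),"tool",d@[np.cos(y),np.sin(y)],d@[np.sin(y),-np.cos(y)]);return p,im,x
E
python3 - <<'E'
from held import *
p,im,x=held("w8",.0272,[(.028,0),(.01625,0)]);print(proj(p,[.5489,-.2758,.163]))
E
```

```text
time: 10.5
tool_pos: [0.561, 0.0214, 0.3385]
ee_rot: [-3.136, 0.004, 0.888]
time: 11.3
tool_pos: [0.5555, -0.128, 0.3384]
ee_rot: [-3.141, 0.007, -0.212]
time: 12.1
tool_pos: [0.55, -0.2774, 0.3382]
ee_rot: [3.136, 0.005, -1.312]
time: 12.4
tool_pos: [0.5506, -0.2761, 0.3408]
ee_rot: [3.139, 0.003, -1.305]
wrist_force: [0.4, -0.1, -5.6]
width: 0.0568
finger_force: 30.0
tcp [ 0.5508 -0.2761  0.3414] rot [ 3.1403e+00  1.8000e-03 -1.3048e+00] j6 2.3187704627869437 ring [ 0.5498 -0.2748] -17.3 off [-0.001   0.0013] tool -0.0015268500648707225 0.0006157155153334887
[[317.22720716 184.66580209]]
```

```bash
python3 -m pendant '[[-0.09,-0.1,-2.5,0,0,0,0],[0,0,-2.5,0,0,0,0],[0,0,-2.5,0,0,0,0],[0,0,-2.5,0,0,0,0],[0,0,-2,0,0,0,0],[0,0,-1.5,0,0,0,0],[0,0,-0.8,0,0,0,0],[0,0,0,0,0,0,0]]'
python3 -m pendant '[[0,0,0,0,0,0,0],[0,0,0,0,0,0,0],[0,0,0,0,0,0,0]]'
python3 - <<'E'
from held import *
p,im,x=held("w9",.0272,[(.028,0),(.01625,0)])
c=proj(p,[*x,.2])[0].astype(int);print(c-[50,40]);x0,y0=c-[50,40]
cv2.imwrite("pics/c4.png",cv2.resize(im[y0:y0+80,x0:x0+100],None,fx=6,fy=6,interpolation=cv2.INTER_CUBIC))
E
```

```text
time: 13.25
tool_pos: [0.5495, -0.2774, 0.1982]
ee_rot: [3.14, 0.002, -1.306]
wrist_force: [0.8, 0.3, -5.5]
width: 0.0567
finger_force: 30.0
time: 13.55
tool_pos: [0.5505, -0.2784, 0.201]
ee_rot: [-3.14, -0.002, -1.307]
wrist_force: [0.0, 0.8, -6.3]
width: 0.0566
finger_force: 30.0
tcp [ 0.5503 -0.2784  0.2007] rot [-3.1403e+00 -1.5000e-03 -1.3067e+00] j6 2.31731377125217 ring [ 0.5493 -0.2766] -17.4 off [-0.001   0.0017] tool -0.0019171144823731212 0.0005308818953178073
[266 201]
```

View pics/c4.png

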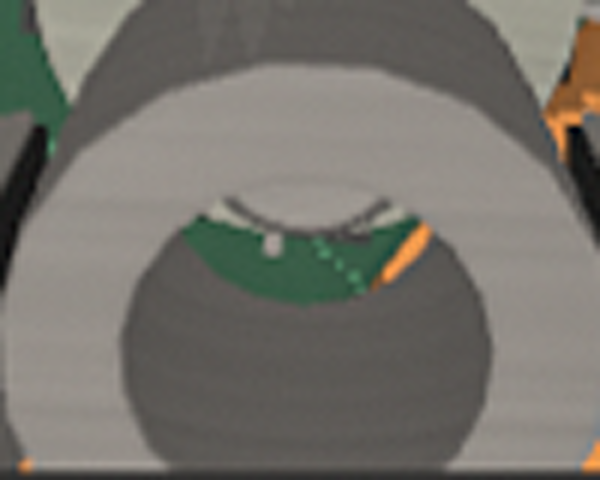

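c4 shows the arbor's top through the bore, horizontally centred at about 306 with the bore (122 to 490). Its near edge is at crop y≈231 and the bore's lower edge at y≈303. I'll check the fore-aft alignment from these two edges.

Run:
```python
from vis import *
p,im=load("w9");px=lambda u,v:(266+(u+.5)/6-.5,201+(v+.5)/6-.5)
y=-1.3067;ex=np.array([np.cos(y),np.sin(y)]);ey=np.array([np.sin(y),-np.cos(y)])
b=np.array([onplane(p,px(u,306),.178,(.55,-.28)) for u,v in[(306,0)]])[0]
a=onplane(p,px(306,231),.163,(.55,-.28));a2=onplane(p,px(306,240),.158,(.55,-.28))
t=onplane(p,px(306,(62+0)),.228,(.55,-.28))
for n,q,r in(("ring bottom",b,.01625),("arbor12",a,.012),("arbor15",a2,.015),("ring top far",t,-.028)): print(n,q,"centre",q+r*ex, (q+r*ex)@ex,(q+r*ex)@ey)
print("expected arbor",np.array([.5489,-.2758])@ex)
```

```text
ring bottom [ 0.54510257 -0.26053311] centre [ 0.54934442 -0.27621971] 0.41004207290284095 -0.45819441060036337
arbor12 [ 0.54606296 -0.26394464] centre [ 0.5491954  -0.27552859] 0.4093360175097966 -0.45823096412366193
arbor15 [ 0.54523151 -0.26082721] centre [ 0.54914707 -0.27530714] 0.4091096301758911 -0.4582421134052459
ring top far [ 0.55661354 -0.3035173 ] centre [ 0.54930451 -0.2764881 ] 0.4102907378531504 -0.45808581947657473
expected arbor 0.40952090696877835
```

```bash
python3 -m pendant '[[-0.02,0.08,0,0,0,0,0],[0,0,-0.6,0,0,0,0],[0,0,-0.6,0,0,0,0],[0,0,-0.6,0,0,0,0],[0,0,-0.6,0,0,0,0],[0,0,-0.6,0,0,0,0],[0,0,0,0,0,0,0]]'
python3 -m pendant '[[0,0,0,0,0,0,0],[0,0,0,0,0,0,0]]'
python3 -c "
from bench import robot;o=robot.get_obs();print(o['wrist_force'],o['wrist_torque'])"
```

```text
time: 14.3
tool_pos: [0.5492, -0.277, 0.1678]
ee_rot: [3.14, 0.002, -1.307]
wrist_force: [-0.5, -0.3, -6.1]
width: 0.0568
finger_force: 30.0
time: 14.5
tool_pos: [0.5499, -0.2774, 0.1699]
ee_rot: [-3.141, -0.0, -1.307]
wrist_force: [-0.1, 0.5, -6.8]
width: 0.0562
finger_force: 30.0
[-0.09535187  0.49318891 -6.82211754] [ 0.13082072 -0.03211904  0.00132143]
```

```bash
python3 -m pendant '[[0,0,-0.8,0,0,0,0],[0,0,-0.9,0,0,0,0],[0,0,-0.9,0,0,0,0],[0,0,-0.9,0,0,0,0],[0,0,-0.9,0,0,0,0],[0,0,-0.9,0,0,0,0],[0,0,-0.8,0,0,0,0],[0,0,0,0,0,0,0]]'
python3 -m pendant '[[0,0,0,0,0,0,0],[0,0,-0.2,0,0,0,0],[0,0,0,0,0,0,0]]'
```

```text
time: 15.3
tool_pos: [0.5492, -0.277, 0.1066]
ee_rot: [3.14, 0.002, -1.307]
wrist_force: [0.4, 0.3, -5.4]
width: 0.0562
finger_force: 30.0
time: 15.6
tool_pos: [0.5498, -0.2773, 0.1068]
ee_rot: [-3.141, -0.0, -1.307]
wrist_force: [0.2, -0.1, -5.9]
width: 0.0566
finger_force: 30.0
```

```bash
python3 -m pendant '[[0,0,-0.2,0,0,0,0],[0,0,-0.2,0,0,0,0],[0,0,-0.2,0,0,0,0],[0,0,0,0,0,0,0],[0,0,0,0,0,0,0]]'
for i in 1 ; do python3 -m pendant '[[0,0,-0.1,0,0,0,0],[0,0,0,0,0,0,0],[0,0,0,0,0,0,0]]' | sed -n 2,4p; done
python3 -m pendant '[[0,0,-0.1,0,0,0,0],[0,0,0,0,0,0,0],[0,0,0,0,0,0,0]]' | sed -n 2,4p
python3 -m pendant '[[0,0,-0.1,0,0,0,0],[0,0,0,0,0,0,0],[0,0,0,0,0,0,0]]' | sed -n 2,4p
```

```text
time: 16.1
tool_pos: [0.5496, -0.2772, 0.1003]
ee_rot: [3.141, 0.0, -1.307]
wrist_force: [0.6, 0.1, -5.4]
width: 0.0565
finger_force: 30.0
tool_pos: [0.5497, -0.2773, 0.0995]
ee_rot: [3.142, 0.0, -1.307]
wrist_force: [0.2, 1.0, -6.0]
tool_pos: [0.5497, -0.2772, 0.0984]
ee_rot: [3.141, 0.0, -1.307]
wrist_force: [-1.3, 0.2, -6.9]
tool_pos: [0.5499, -0.2773, 0.0978]
ee_rot: [-3.141, -0.0, -1.307]
wrist_force: [0.3, -0.3, -5.3]
```

```bash
python3 -m pendant '[[0,0,-0.1,0,0,0,0],[0,0,0,0,0,0,0],[0,0,0,0,0,0,0]]' | sed -n 2,4p
python3 -m pendant '[[0,0,-0.1,0,0,0,0],[0,0,0,0,0,0,0],[0,0,0,0,0,0,0]]' | sed -n 2,4p
```

```text
tool_pos: [0.5499, -0.2774, 0.0978]
ee_rot: [-3.141, -0.001, -1.307]
wrist_force: [-2.1, 0.8, 2.2]
tool_pos: [0.5499, -0.2774, 0.0977]
ee_rot: [-3.141, -0.001, -1.307]
wrist_force: [-3.7, 2.6, 6.0]
```

Seated at the predicted height. I'll let go, rise clear, and take a check image on the way to the collar.

```bash
python3 -m pendant '[[0,0,0.1,0,0,0,0],[0,0,0,0,0,0,0.75],[0,0,0,0,0,0,0.75],[0,0,0,0,0,0,0.75],[0,0,0,0,0,0,0.75],[0,0,0,0,0,0,0.75]]'
python3 -m pendant '[[0,0,1,0,0,0,0.75],[0,0,2,0,0,0,0.75],[0,0,3,0,0,0,0.75],[0,0,4,0,0,0,0.75],[0,0,4,0,0,0,0.75],[0,0,4,0,0,0,0.75],[0,0,4,0,0,0,0.75],[0,0,2,0,0,0,0.75]]'|head -4
python3 - <<'E'
from vis import *
shot('wrist','w10')
print("spacer top",fitcirc(["w10"],[(.028,0)],[.549,-.276,.125],.125),"on head", [fitcirc(["w4","w5"],[(.023,0),(.01625,0),(.031,-.014)],[.605,.263,.04],.04),fitcirc(["w5"],[(.023,0),(.01625,0),(.031,-.014)],[.605,.263,.04],.04)])
p,im=load("w10");print(robot.get_obs()['tool_pos'],[proj(p,[.549,-.2758,z])[0].round(1) for z in(.163,.125,.075)])
E
```

```text
time: 18.2
tool_pos: [0.5498, -0.2773, 0.0963]
ee_rot: [3.142, 0.0, -1.307]
wrist_force: [-0.5, 0.5, 0.7]
width: 0.0707
finger_force: 0.0
time: 19.0
tool_pos: [0.5502, -0.2775, 0.3426]
ee_rot: [-3.136, -0.006, -1.307]
wrist_force: [0.4, -0.1, -0.4]
spacer top (array([ 0.55044568, -0.28013267]), np.float64(-9.123007807275814)) on head [(array([0.604069  , 0.26695497]), np.float64(-56.36114688126876)), (array([0.60325922, 0.2631287 ]), np.float64(-28.99170755838912))]
[ 0.55073703 -0.27790516  0.34504662] [array([317.6, 186.6]), array([317.7, 181.2]), array([317.8, 175.6])]
```

```bash
python3 -m pendant '[[0.2,2.25,0,0,0,7.88,1],[0.2,2.25,0,0,0,7.88,1],[0.2,2.25,0,0,0,7.88,1],[0.2,2.25,0,0,0,7.88,1],[0.2,2.25,0,0,0,7.88,1],[0.2,2.25,0,0,0,7.88,1],[0.2,2.25,0,0,0,7.88,1],[0.2,2.25,0,0,0,7.88,1]]' | head -3
python3 -m pendant '[[0.2,2.25,0,0,0,7.88,1],[0.2,2.25,0,0,0,7.88,1],[0.2,2.25,0,0,0,7.88,1],[0.2,2.25,0,0,0,7.88,1],[0.2,2.25,0,0,0,7.88,1],[0.2,2.25,0,0,0,7.88,1],[0.2,2.25,0,0,0,7.88,1],[0.2,2.25,0,0,0,7.88,1]]' | head -3
python3 -m pendant '[[0.25,2.25,-1,0,0,7.88,1],[0.25,2.25,-1,0,0,7.88,1],[0.25,2.25,-1.5,0,0,7.88,1],[0.25,2.25,-1.5,0,0,7.88,1],[0.25,2.25,-2,0,0,7.88,1],[0.25,2.25,-2,0,0,7.88,1],[0.25,2.25,-2,0,0,7.88,1],[0.25,2.25,-2,0,0,7.88,1]]' | head -3
python3 -m pendant '[[0,0,0,0,0,0,1],[0,0,0,0,0,0,1],[0,0,0,0,0,0,1]]'
python3 - <<'E'
from vis import *
shot('wrist','w11');c=[(.023,0),(.01625,0),(.031,-.014)]
for z in(.04,.036):print(fitcirc(["w11"],c,[.605,.264,z],z))
E
```

```text
time: 19.85
tool_pos: [0.5655, -0.0963, 0.336]
ee_rot: [3.142, 0.001, -0.201]
time: 20.65
tool_pos: [0.5815, 0.0837, 0.336]
ee_rot: [-3.141, 0.0, 0.9]
time: 21.45
tool_pos: [0.6014, 0.2635, 0.2051]
ee_rot: [-3.141, -0.0, 2.0]
time: 21.75
tool_pos: [0.6023, 0.2619, 0.2081]
ee_rot: [3.139, 0.001, 1.992]
wrist_force: [-1.0, -0.3, -0.1]
width: 0.0938
finger_force: 0.0
(array([0.60366612, 0.26386829]), np.float64(-19.876493564150245))
(array([0.6044146 , 0.26338252]), np.float64(-20.444914967593583))
```

Run:
```python
from vis import *
o=[]
for t,X in(("w10",[.549,-.276,.1]),("w11",[.604,.2635,.04])):
    p,im=load(t);x,y=proj(p,X)[0].round().astype(int)-[40,40];print(x,y);o.append(cv2.resize(im[y:y+80,x:x+80],(400,400),interpolation=cv2.INTER_CUBIC))
cv2.imwrite("pics/c5.png",np.hstack(o))
```

```text
278 138
279 146
```

View pics/c5.png

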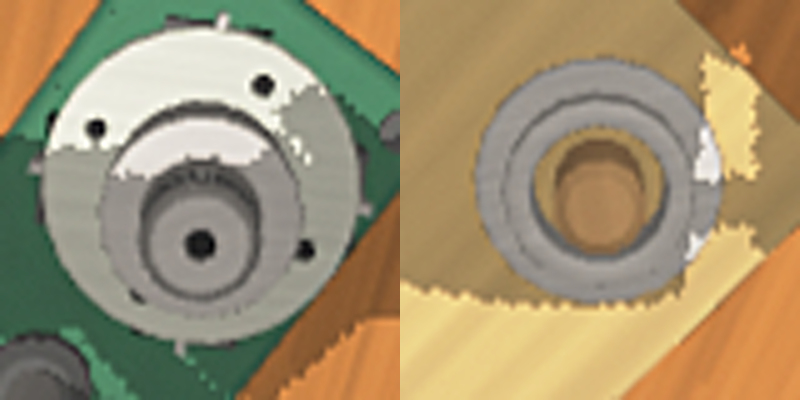

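c5 left: the spacer sits flat on the head around the arbor, with the thread still visible above. c5 right: the stepped steel collar on its dowel, hub centre about (318.5,184). Going down onto its hub.

```bash
python3 -m pendant '[[0.12,0.26,-2.5,0,0,0,1],[0,0,-2.5,0,0,0,1],[0,0,-2.5,0,0,0,1],[0,0,-2.5,0,0,0,1],[0,0,-2.5,0,0,0,1],[0,0,-2,0,0,0,1],[0,0,0,0,0,0,1],[0,0,0,0,0,0,1]]' 
python3 -m pendant '[[0,0,0,0,0,0,1],[0,0,0,0,0,0,1]]' | sed -n 2p
python3 - <<'E'
from vis import *
shot('wrist','w12');c=[(.023,0),(.01625,0),(.031,-.014)]
for z in(.04,.036):print(fitcirc(["w12"],c,[.604,.2645,z],z))
E
```

```text
time: 22.6
tool_pos: [0.6037, 0.2648, 0.0629]
ee_rot: [3.14, 0.0, 1.993]
wrist_force: [-0.7, -0.2, 0.2]
width: 0.0941
finger_force: 0.0
tool_pos: [0.6042, 0.2656, 0.0639]
(array([0.60330427, 0.26434437]), np.float64(-17.79322647273414))
(array([0.60396921, 0.26342604]), np.float64(-18.108947060069518))
```

```bash
python3 -m pendant '[[-0.05,-0.1,-1,0,0,0,1],[0,0,-1,0,0,0,1],[0,0,-0.4,0,0,0,1],[0,0,0,0,0,0,1],[0,0,0,0,0,0,1]]' 
python3 -m pendant '[[0,0,0,0,0,0,0],[0,0,0,0,0,0,0],[0,0,0,0,0,0,0],[0,0,0,0,0,0,0],[0,0,0,0,0,0,0],[0,0,0,0,0,0,0],[0,0,0,0,0,0,0],[0,0,0,0,0,0,0]]'
python3 -m pendant '[[0,0,0,0,0,0,0],[0,0,0,0,0,0,0],[0,0,0,0,0,0,0]]'
```

```text
time: 23.35
tool_pos: [0.6022, 0.2643, 0.037]
ee_rot: [-3.141, -0.0, 1.994]
wrist_force: [-0.2, -0.5, -0.3]
width: 0.0941
finger_force: 0.0
time: 24.15
tool_pos: [0.6026, 0.2644, 0.0376]
ee_rot: [3.141, 0.0, 1.994]
wrist_force: [0.5, 0.8, -0.3]
width: 0.0454
finger_force: 30.0
time: 24.45
tool_pos: [0.6026, 0.2644, 0.0376]
ee_rot: [3.141, 0.0, 1.994]
wrist_force: [1.0, -0.2, -1.0]
width: 0.0451
finger_force: 30.0
```

```bash
python3 -m pendant '[[0,0,1,0,0,0,0],[0,0,2,0,0,0,0],[0,0,3.5,0,0,0,0],[0,0,4.5,0,0,0,0],[0,0,4.5,0,0,0,0],[0,0,4.5,0,0,0,0],[0,0,4.5,0,0,0,0],[0,0,4.5,0,0,0,0]]' | head -3
python3 -m pendant '[[0,0,0.5,0,0,0,0],[0,0,0,0,0,0,0],[0,0,0,0,0,0,0],[0,0,0,0,0,0,0]]'
python3 - <<'E'
from held import *
held("w13",.0024,[(.023,0),(.01625,0),(.031,-.014)])
E
```

```text
time: 25.25
tool_pos: [0.6015, 0.2641, 0.3296]
ee_rot: [-3.141, -0.0, 1.994]
time: 25.65
tool_pos: [0.6017, 0.2641, 0.3287]
ee_rot: [-3.135, -0.001, 1.994]
wrist_force: [0.0, 0.8, -2.4]
width: 0.0457
finger_force: 30.0
tcp [0.6018 0.2641 0.329 ] rot [-3.1356e+00 -6.0000e-04  1.9941e+00] j6 -0.09599393829230131 ring [0.6012 0.2645] -28.6 off [-0.0006  0.0004] tool 0.0006308659646506647 -0.00039740212662303225
```

```bash
python3 -m pendant '[[-0.22,-2.25,0,0,0,-7.88,0],[-0.22,-2.25,0,0,0,-7.88,0],[-0.22,-2.25,0,0,0,-7.88,0],[-0.22,-2.25,0,0,0,-7.88,0],[-0.22,-2.25,0,0,0,-7.88,0],[-0.22,-2.25,0,0,0,-7.88,0],[-0.22,-2.25,0,0,0,-7.88,0],[-0.22,-2.25,0,0,0,-7.88,0]]' | head -3
python3 -m pendant '[[-0.22,-2.25,0,0,0,-7.88,0],[-0.22,-2.25,0,0,0,-7.88,0],[-0.22,-2.25,0,0,0,-7.88,0],[-0.22,-2.25,0,0,0,-7.88,0],[-0.22,-2.25,0,0,0,-7.88,0],[-0.22,-2.25,0,0,0,-7.88,0],[-0.22,-2.25,0,0,0,-7.88,0],[-0.22,-2.25,0,0,0,-7.88,0]]' | head -3
python3 -m pendant '[[-0.22,-2.25,0,0,0,-7.88,0],[-0.22,-2.25,0,0,0,-7.88,0],[-0.22,-2.25,0,0,0,-7.88,0],[-0.22,-2.25,0,0,0,-7.88,0],[-0.22,-2.25,0,0,0,-7.88,0],[-0.22,-2.25,0,0,0,-7.88,0],[-0.22,-2.25,0,0,0,-7.88,0],[-0.22,-2.25,0,0,0,-7.88,0]]' | head -3
python3 -m pendant '[[0,0,0,0,0,0,0],[0,0,0,0,0,0,0],[0,0,0,0,0,0,0],[0,0,0,0,0,0,0]]'
python3 - <<'E'
from held import *
held("w14",.0024,[(.023,0),(.01625,0),(.031,-.014)])
E
```

```text
time: 26.5
tool_pos: [0.5841, 0.0834, 0.3305]
ee_rot: [-3.139, 0.002, 0.888]
time: 27.3
tool_pos: [0.5666, -0.0964, 0.3306]
ee_rot: [-3.141, 0.003, -0.212]
time: 28.1
tool_pos: [0.5491, -0.2763, 0.3305]
ee_rot: [3.139, 0.003, -1.312]
time: 28.5
tool_pos: [0.5498, -0.2747, 0.3324]
ee_rot: [3.141, 0.0, -1.305]
wrist_force: [1.3, 0.6, -1.0]
width: 0.0455
finger_force: 30.0
tcp [ 0.5498 -0.2747  0.3326] rot [-3.1415e+00  2.0000e-04 -1.3047e+00] j6 2.319968703167189 ring [ 0.5493 -0.2742] -29.7 off [-0.0006  0.0005] tool -0.0006088060667572361 0.00040652007282489456
```

```bash
python3 -m pendant '[[-0.04,-0.17,-2.5,0,0,0,0],[0,0,-2.5,0,0,0,0],[0,0,-2.5,0,0,0,0],[0,0,-2.5,0,0,0,0],[0,0,-2,0,0,0,0],[0,0,-1.3,0,0,0,0],[0,0,-0.7,0,0,0,0],[0,0,0,0,0,0,0]]'|head -3
python3 -m pendant '[[0,0,0,0,0,0,0],[0,0,0,0,0,0,0],[0,0,0,0,0,0,0]]'
python3 - <<'E'
from held import *
p,im,x=held("w15",.0024,[(.023,0),(.01625,0),(.031,-.014)])
c=proj(p,[*x,.2])[0].astype(int);print(c-[50,40]);x0,y0=c-[50,40]
cv2.imwrite("pics/c6.png",cv2.resize(im[y0:y0+80,x0:x0+100],None,fx=6,fy=6,interpolation=cv2.INTER_CUBIC))
E
```

```text
time: 29.35
tool_pos: [0.5491, -0.2769, 0.1918]
ee_rot: [3.141, 0.001, -1.306]
time: 29.65
tool_pos: [0.5497, -0.2777, 0.1938]
ee_rot: [-3.14, -0.002, -1.307]
wrist_force: [0.1, -0.2, -2.6]
width: 0.0458
finger_force: 30.0
tcp [ 0.5496 -0.2776  0.1936] rot [-3.1404e+00 -1.3000e-03 -1.3066e+00] j6 2.3176463300073467 ring [ 0.5488 -0.2773] -27.8 off [-0.0008  0.0003] tool -0.0004985639714470408 0.0007129077554905333
[266 203]
```

View pics/c6.png

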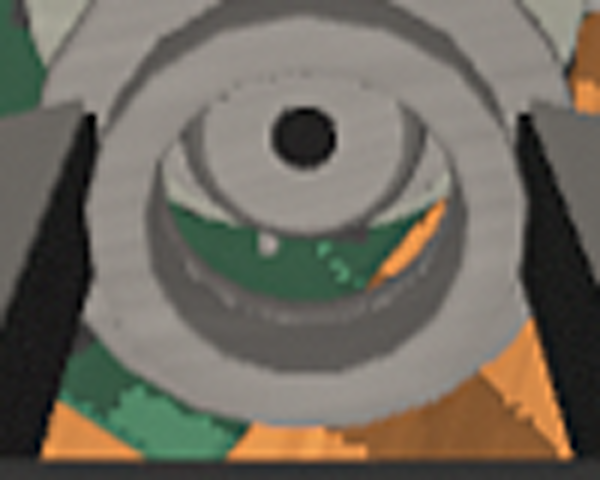

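c6 shows the arbor end inside the collar's bore: centre hole at crop (304,137), near edge y≈232, bore lower edge y≈301, sideways centred. I'll work out the fore-aft error.

Run:
```python
from vis import *
p,im=load("w15");px=lambda u,v:(266+(u+.5)/6-.5,203+(v+.5)/6-.5)
y=-1.3066;ex=np.array([np.cos(y),np.sin(y)]);ey=np.array([np.sin(y),-np.cos(y)])
g=lambda u,v,z:onplane(p,px(u,v),z,(.55,-.28))
for n,q in(("bore bottom",g(307,301,.176)+.01625*ex),("bore top near",g(307,373,.196)+.01625*ex),("hub near",g(307,427,.196)+.023*ex),("arbor near",g(304,233,.163)+.012*ex),("arbor hole",g(304,137,.163))): print(n,q.round(4),(q@ex).round(4),(q@ey).round(4))
```

```text
bore bottom [ 0.5488 -0.2769] 0.4106 -0.4575
bore top near [ 0.549  -0.2778] 0.4115 -0.4575
hub near [ 0.5492 -0.2783] 0.4121 -0.4575
arbor near [ 0.5489 -0.2757] 0.4095 -0.4579
arbor hole [ 0.549  -0.2761] 0.4099 -0.4579
```

```bash
python3 -m pendant '[[0,0.13,0,0,0,0,0],[0,0,-0.6,0,0,0,0],[0,0,-0.6,0,0,0,0],[0,0,-0.6,0,0,0,0],[0,0,-0.6,0,0,0,0],[0,0,0,0,0,0,0],[0,0,0,0,0,0,0]]'
python3 -m pendant '[[0,0,-0.5,0,0,0,0],[0,0,-0.5,0,0,0,0],[0,0,-0.4,0,0,0,0],[0,0,0,0,0,0,0],[0,0,0,0,0,0,0]]'
```

```text
time: 30.4
tool_pos: [0.5491, -0.276, 0.1681]
ee_rot: [3.141, 0.001, -1.307]
wrist_force: [0.1, -0.2, -1.7]
width: 0.0457
finger_force: 30.0
time: 30.9
tool_pos: [0.5491, -0.276, 0.1542]
ee_rot: [3.141, 0.0, -1.307]
wrist_force: [0.5, 0.2, -2.0]
width: 0.0454
finger_force: 30.0
```

```bash
python3 -m pendant '[[0,0,-0.3,0,0,0,0],[0,0,-0.3,0,0,0,0],[0,0,-0.2,0,0,0,0],[0,0,0,0,0,0,0],[0,0,0,0,0,0,0]]'| sed -n 2,4p
python3 -m pendant '[[0,0,-0.1,0,0,0,0],[0,0,0,0,0,0,0],[0,0,0,0,0,0,0]]' | sed -n 2,4p
python3 -m pendant '[[0,0,-0.1,0,0,0,0],[0,0,0,0,0,0,0],[0,0,0,0,0,0,0]]' | sed -n 2,4p
python3 -m pendant '[[0,0,-0.1,0,0,0,0],[0,0,0,0,0,0,0],[0,0,0,0,0,0,0]]' | sed -n 2,4p
```

```text
tool_pos: [0.5492, -0.276, 0.1464]
ee_rot: [3.141, 0.0, -1.307]
wrist_force: [0.9, 0.2, -2.3]
tool_pos: [0.5492, -0.2761, 0.1455]
ee_rot: [3.142, -0.0, -1.307]
wrist_force: [-0.3, 0.4, -2.0]
tool_pos: [0.5492, -0.2761, 0.1444]
ee_rot: [3.141, 0.0, -1.307]
wrist_force: [1.3, -0.1, -0.9]
tool_pos: [0.5492, -0.2761, 0.1434]
ee_rot: [3.141, 0.0, -1.307]
wrist_force: [-0.1, -0.7, -2.2]
```

```bash
python3 -m pendant '[[0,0,-0.1,0,0,0,0],[0,0,0,0,0,0,0],[0,0,0,0,0,0,0]]' | sed -n 2,4p
python3 -m pendant '[[0,0,-0.1,0,0,0,0],[0,0,0,0,0,0,0],[0,0,0,0,0,0,0]]' | sed -n 2,4p
```

```text
tool_pos: [0.5493, -0.2761, 0.1425]
ee_rot: [3.142, -0.0, -1.307]
wrist_force: [-0.1, -0.5, -2.2]
tool_pos: [0.5493, -0.2761, 0.1425]
ee_rot: [-3.141, -0.001, -1.307]
wrist_force: [-1.2, 0.9, 3.7]
```

```bash
python3 -m pendant '[[0,0,0.1,0,0,0,0],[0,0,0,0,0,0,0.7],[0,0,0,0,0,0,0.7],[0,0,0,0,0,0,0.7],[0,0,0,0,0,0,0.7],[0,0,0,0,0,0,0.7]]'
python3 -m pendant '[[0,0,1,0,0,0,0.7],[0,0,2,0,0,0,0.7],[0,0,3,0,0,0,0.7],[0,0,4,0,0,0,0.7],[0,0,4,0,0,0,0.7],[0,0,4,0,0,0,0.7],[0,0,2,0,0,0,0.7],[0,0,0,0,0,0,0.7]]'|head -4
python3 - <<'E'
from vis import *
p,im=shot('wrist','w16');s,sm=shot("side","side1")
x,y=proj(p,[.549,-.276,.14])[0].round().astype(int)-[40,40]
a=cv2.resize(im[y:y+80,x:x+80],(400,400),interpolation=cv2.INTER_CUBIC)
b=cv2.resize(sm[120:200,310:390],(400,400),interpolation=cv2.INTER_CUBIC)
cv2.imwrite("pics/c7.png",np.hstack([a,b]));print(x,y)
print(fitcirc(["w16"],[(.023,0),(.031,-.014)],[.549,-.276,.145],.145))
E
```

```text
time: 33.5
tool_pos: [0.5492, -0.2761, 0.1424]
ee_rot: [3.141, 0.0, -1.307]
wrist_force: [-0.2, -0.6, -0.3]
width: 0.0657
finger_force: 0.0
time: 34.3
tool_pos: [0.5501, -0.2766, 0.3483]
ee_rot: [-3.135, -0.007, -1.307]
wrist_force: [0.1, -0.1, 1.0]
278 142
(array([ 0.54371177, -0.26893505]), np.float64(-16.433551675901278))
```

View pics/c7.png

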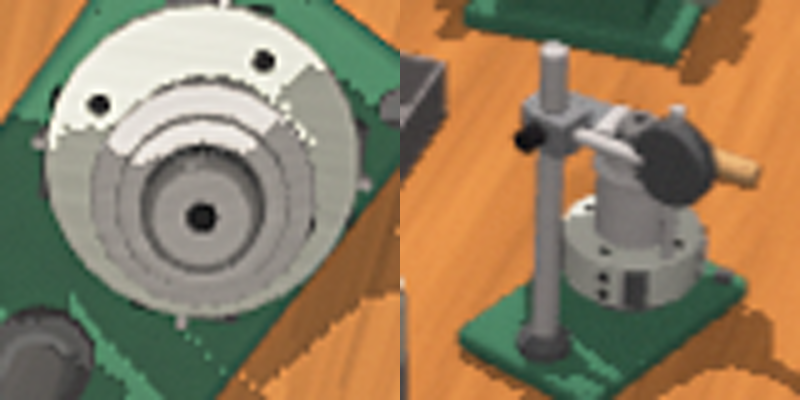

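The final picture shows the collar seated concentrically on the spacer, hub up, with its centre at crop (202,215). The arbor end stands free above it, and the gauge and head look untouched. Handing in.

```bash
python3 -c "
from bench import robot;print(robot.close_job())"
```

```text
the job is handed in; nothing more can be done
None
```

The job is handed in at about 34 s of the 72 s: spacer_50 and then the collar, hub up, are seated on head_35, making 35 + 50 + 20 = 105 mm, which is 4 mm past the bottom of the thread, and the nut is not on.

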